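# Check two crates of prints for the stamp and dispatch the passed one

## Robot

A 6-joint arm with a two-finger parallel gripper is mounted at the origin on the work surface. World frame = base frame: x ahead of the robot, y to its left, z up, the work surface at z = 0. Lengths are in m, angles in rad, forces in N, time in s.
With the tool pointing down it reaches from about 0.4 to 0.825 m from the base axis. Payload 7 kg.
Tool frame: the origin (TCP) lies on the centre line of the jaws, within the pads' length; the fingertips stand tip_reach ahead of it and the grasp point (between the pads) is the TCP (tip_reach is the distance from the TCP to the fingertips, in m); z points along the fingers, y is the line along which they close (so a half turn about z gives the same grasp; the last joint's range is limited). The gripper opens to 88 mm and grips with 3 to 60 N. Pads are 19 mm wide; open, the fingers measure 130 mm over their backs; the gripper's body (78 mm by 193 mm) begins 47 mm behind the grasp point.
Start: joints at [-0.941, 0.359, 0.012, 0, -1.224, -0.288], TCP at [0.226, -0.636, 0.246] pointing down, gripper open.
Joint ranges: [-3.07, 3.07], [-1.43, 2.12], [-1.02, 1.25], [-3.03, 1.67], [-3.05, -0], [-3.03, 3.03]. Speed limits (rad/s): [2.39, 2.39, 3.01, 3.14, 3.14, 3.14].

## Interface

Orientations are given as [roll, pitch, yaw] about the fixed x, y, z axes, in that order (R = Rz(yaw) Ry(pitch) Rx(roll)).
In Python, from station import get_state, grab_frame, calibration, job_done, find_in, mark_of, tip_reach gives the robot as it stands.
- The arm moves only by the shell command python3 -m handwheel 'ROWS' [OPENING] [FORCE]. ROWS is JSON, a list of rows, each an object with "delta_pos": the shift along the world's x, y, z in units of 30 mm (1.0 is 30 mm), a list of three; "dr": the turn, a rotation vector about the world's x, y, z in degrees, a list of three. In form: [{"delta_pos": [tx, ty, tz], "dr": [rx, ry, rz]}, ...]. A call has 1 to 10 rows; each row shifts and turns the commanded pose from where the row before left it; what a row does not reach is not made up. A row lasts 1/10 s, in which the tool goes at most 50 mm and 8.59 degrees, less where a joint would pass 70% of its speed; a pose out of reach is approached as far as the arm can. A call is refused whole if a number of a shift passes 1 or a number of a turn 8.59, either way. A call with a gripper value outside its range is refused whole. OPENING is the closure, from -1 (fully open) to 1 (shut), set as the call begins (- or left out, the last holds). The fingers move at their own pace and stop on an object; FORCE is the grip in N (left out, the last holds). Time passes only in rows, so rows that do not move let the fingers close. It gives the time, the measured TCP pose, the force, the opening and the grip force at its end, in the units of the state.
- get_state(): the state, without advancing time (a new reading comes with each control period).
- grab_frame(name): name is "side" or "top"; returns the picture (480x640x3 uint8, red, green, blue); there is no depth.
- calibration(name): a dict with "fx", "fy", "cx", "cy" (pixels), "k1" (the pictures are not rectified: a ray, as slopes to the right and down, at radius r is drawn at 1 + k1 r^2 times it, then the intrinsics apply), "extrinsics" (4x4, takes a point from world to camera coordinates). Camera axes: x right, y down, z forward; pixel columns grow to the right and rows downward; lengths in m; the calibration is good to about 2 mm. A picture is of the moment at which its call begins. calibration takes no time and is no camera call.
- job_done(): hands the job in; it is judged then, once.
Trained networks look in the newest picture that a camera, given by its name, has taken for a name from the list of things; names that differ only in an ending like _2 or _b are one class to them, and where a whole thing is asked for, a point or a joint stands for the part that bears it (a point fixed in the world has none). Each returns a list of dicts, best first, with "conf" (0 to 1); they miss things now and then, are a little off and sometimes report something else, mostly with a low value. They report only what shows in the picture. A call takes as long as a camera call. They do not tell look-alikes from the thing itself.
- find_in(camera, query): "location" ([column, row] in pixels, amid what is visible of it).
- mark_of(camera, query): "location" ([column, row] in pixels: a listed point, or the origin of a listed thing).
The state is a dict: "t": time; "q": joint angles; "qd": joint speeds; "joint_efforts": joint torques, N m; "eef_pos": TCP position; "ee_rot": TCP orientation; "force": force on the tool from outside, world axes, zero at the start; "moment": the same for the moment, N m; "width": finger opening in m; "gripper_force": force on a finger pad.
Only numpy, scipy, OpenCV 4.12 (cv2) and the standard library are available. Lean on these libraries where they do the work, as an engineer would, in place of code of your own. Each camera call takes 0.05 s, during which the arm holds its last target. There are 200 camera calls.

## Task

Two crates of printed parts stand at the inspection stop, and one of them has a magenta ring stamp underneath. With the fingertips push the upper far side of the left-hand crate (the robot's left) back towards the robot, so that it tips up by about 60 degrees on its near bottom edge and shows its underside, hold it there a moment and let it back down; then do the same with the right-hand crate. Then push the stamped crate straight across the bench until it stands flush against the yellow dispatch rail, leaving the other at the stop; never lift a crate off the bench or knock one over, and leave the other things alone.

Things in the scene. Friction and masses are not known exactly. Their poses are not given: they have to be found in the camera images.
- crate_a: blue open crate, 130 (x) x 140 (y) x 85 mm high, walls 5 mm, filled 26 mm deep with a black insert and four red cups fixed to it (to 58 mm); 0.36-0.56 kg, centre of mass about 17 mm up, so it balances at about 75 degrees and falls back below that. Origin: centre of its underside; z up; -x side at the stop, +x side towards the rail. May stand left or right
- crate_b: a second blue crate, same size, mass and contents as crate_a and told apart from it only by the underside. Origin: centre of its underside; z up; -x side at the stop, +x side towards the rail. May stand left or right
- stamp (a point): centre of the stamp: magenta and white rings, 108 mm across, in the 2 mm deep white recess under one of the two crates (the other's underside is plain white); it lies 1 mm above the origin of the stamped crate, so the crate whose origin is nearest is the stamped one
- stop: inspection stop: fixed flat aluminium strip 30 mm wide, 440 mm long (along y), 6 mm high. Origin on the bench at the middle of its far (+x) face; x points away from the robot. The crates' near bottom edges start 2 to 6 mm off that face, nearly parallel to it (0.04 rad)
- rail: dispatch rail: fixed yellow rail 640 mm long (along y), 20 mm wide, 25 mm high. Origin on the bench at the middle of its near (-x) face, against which the crate is pushed; x points away from the robot. A green lane 150 mm wide is painted before it (no step). Its yaw differs from the stop's by up to 0.23 rad
- glue: bystander: green glue bottle, 48 mm across, 120 mm high, origin at the centre of its underside, loose
- scraper: bystander: scraper, orange handle 110 x 24 x 18 mm and a steel blade to +x 45 mm wide, 200 mm over all, lying flat; origin under its middle, loose
- cup: bystander: one red fluted printed cup, about 48 mm across the top, 34 mm high, origin at the centre of its underside, loose
- crate_a_near (a point): middle of the near (-x) bottom edge of crate_a, 65 mm from its origin
- crate_a_far (a point): middle of the far (+x) bottom edge of crate_a, 65 mm from its origin
- crate_b_near (a point): middle of the near (-x) bottom edge of crate_b, 65 mm from its origin
- crate_b_far (a point): middle of the far (+x) bottom edge of crate_b, 65 mm from its origin
Mind the look-alikes: they are no part of the job. What is shaped like the crate_a but turquoise is not meant. What is shaped like the crate_b but orange is not meant.

How it is judged:
On the way, in this order (a step that is already met when the one before it is completed fails the run):
1. the left-hand crate is tipped by more than 49 degrees (0.85 rad) on its near bottom edge while the other stands flat, for 0.2 s (((y of crate_a in the frame of crate_b above 0 m and angle between crate_a's own z axis and vertical above 0.85 rad and height (world z) of crate_a_near below 0.015 m and angle between crate_b's own z axis and vertical below 0.1 rad) or (y of crate_b in the frame of crate_a above 0 m and angle between crate_b's own z axis and vertical above 0.85 rad and height (world z) of crate_b_near below 0.015 m and angle between crate_a's own z axis and vertical below 0.1 rad))), for 0.2 s.
2. both crates stand flat again (angle between each of crate_a, crate_b's own z axis and vertical below 0.06 rad), for 0.2 s.
3. the right-hand crate is tipped by more than 49 degrees (0.85 rad) on its near bottom edge while the other stands flat, for 0.2 s (((y of crate_a in the frame of crate_b above 0 m and angle between crate_b's own z axis and vertical above 0.85 rad and height (world z) of crate_b_near below 0.015 m and angle between crate_a's own z axis and vertical below 0.1 rad) or (y of crate_b in the frame of crate_a above 0 m and angle between crate_a's own z axis and vertical above 0.85 rad and height (world z) of crate_a_near below 0.015 m and angle between crate_b's own z axis and vertical below 0.1 rad))), for 0.2 s.
4. both crates stand flat again (all of step 2), for 0.2 s.
At the end, for the whole second after the job is handed in: The stamped crate stands flat at the rail: the middle of its far bottom edge within 12 mm of the rail's near face, its x axis within 0.12 rad of the rail's, within 280 mm of the rail's middle. The other crate stands flat within 60 mm of where it began. Both are at rest (all of step 4 and x of crate_a_far in the frame of rail between -0.012 and 0.008 m and y of crate_a in the frame of rail between -0.28 and 0.28 m and angle between the x axis of crate_a and the x axis of rail, either way round below 0.12 rad and distance of crate_b from where it was at the start of the episode below 0.06 m and linear speed of each of crate_a, crate_b below 0.02 m/s); the robot touches nothing.
It fails at once if a crate is lifted: its near and far bottom edges are both over 18 mm above the bench (height (world z) of each of crate_a_near, crate_a_far above 0.018 m or height (world z) of each of crate_b_near, crate_b_far above 0.018 m).
It fails at once if a crate is knocked over (tilt over 80 degrees) (angle between any of crate_a, crate_b's own z axis and vertical above 1.4 rad).
It fails at once if the glue bottle, the scraper or the loose cup is moved by more than 25 mm (distance of any of glue, scraper, cup from where it was at the start of the episode above 0.025 m).
It also fails if it takes over 72 s, if anything falls off the work surface, if the arm or the gripper's body presses on something with over 40 N, if the wrist force passes 120 N, or if a joint passes its speed limit or range.

## Working session

There is one attempt and no reset: what is moved stays moved. The work goes in short steps, Python scripts to look and compute and a shell command to move; the robot and the scene stay as the last step left them, time stands still between calls to the robot, and variables do not carry over. Pictures are saved under pics/ and viewed, at most 10 in all, crops included, and the job is handed in when it is done.

```bash
mkdir -p pics; cat > h.py <<'E'
import numpy as np, cv2
from station import *
def unproj(cam,px,z):
    c=calibration(cam);K=np.array([[c['fx'],0,c['cx']],[0,c['fy'],c['cy']],[0,0,1.]])
    # k1 model: distorted = undist*(1+k1 r^2)
    p=cv2.undistortPoints(np.array([[px]],float),K,np.array([c['k1'],0,0,0.]))[0,0]
    T=np.array(c['extrinsics']);R,t=T[:3,:3],T[:3,3]
    o=-R.T@t;d=R.T@np.array([p[0],p[1],1]);return o+d*(z-o[2])/d[2]
def proj(cam,P):
    c=calibration(cam);K=np.array([[c['fx'],0,c['cx']],[0,c['fy'],c['cy']],[0,0,1.]])
    T=np.array(c['extrinsics']);return cv2.projectPoints(np.array(P,float).reshape(-1,3),cv2.Rodrigues(T[:3,:3])[0],T[:3,3],K,np.array([c['k1'],0,0,0.]))[0][:,0]
E
python3 - <<'E'
from h import *
for n in('top','side'):
    f=grab_frame(n);cv2.imwrite(f'pics/{n}0.png',f[:,:,::-1])
    for q in('crate_a','crate_a_near','crate_a_far','stop','rail','glue','scraper','cup'):
        r=mark_of(n,q)
        print(n,q,[(np.round(d['location']).tolist(),round(d['conf'],2),np.round(unproj(n,d['location'],0)[:2],3).tolist()) for d in r[:5]])
s=get_state();print(tip_reach if not callable(tip_reach) else tip_reach(),s['t'],s['eef_pos'],s['ee_rot'],s['force'],s['width'])
E
```

```text
top crate_a [([138.0, 304.0], 0.93, [0.357, 0.365]), ([269.0, 236.0], 0.83, [0.504, 0.069]), ([367.0, 217.0], 0.79, [0.543, -0.154])]
top crate_a_near [([376.0, 248.0], 0.76, [0.471, -0.171]), ([462.0, 330.0], 0.58, [0.28, -0.363])]
top crate_a_far [([362.0, 191.0], 0.72, [0.601, -0.144]), ([441.0, 386.0], 0.66, [0.157, -0.31])]
top stop [([325.0, 255.0], 0.91, [0.459, -0.057])]
top rail [([297.0, 123.0], 0.64, [0.763, 0.001])]
top glue [([139.0, 222.0], 0.65, [0.541, 0.365]), ([376.0, 246.0], 0.63, [0.475, -0.171])]
top scraper [([487.0, 233.0], 0.8, [0.5, -0.432])]
top cup [([458.0, 154.0], 0.67, [0.685, -0.371])]
side crate_a [([313.0, 210.0], 0.86, [0.545, -0.143]), ([354.0, 365.0], 0.8, [0.359, 0.355]), ([312.0, 264.0], 0.71, [0.505, 0.072])]
side crate_a_near [([342.0, 206.0], 0.77, [0.466, -0.169]), ([416.0, 170.0], 0.64, [0.267, -0.379])]
side crate_a_far [([293.0, 206.0], 0.76, [0.603, -0.148]), ([455.0, 185.0], 0.62, [0.146, -0.324]), ([313.0, 260.0], 0.39, [0.505, 0.057])]
side stop [([339.0, 234.0], 0.86, [0.456, -0.052])]
side rail [([338.0, 259.0], 0.31, [0.445, 0.043])]
side glue [([274.0, 356.0], 0.81, [0.533, 0.359])]
side scraper [([349.0, 152.0], 0.93, [0.485, -0.451])]
side cup [([287.0, 160.0], 0.5, [0.674, -0.373]), ([340.0, 264.0], 0.16, [0.438, 0.06])]
0.019 0.9 [ 0.22621263 -0.63593352  0.24555688] [ 3.14158798e+00  5.03180533e-06 -2.79981513e+00] [-0.95462714 -0.71706806  0.00716329] 0.08776165651471002
```

View pics/top0.png

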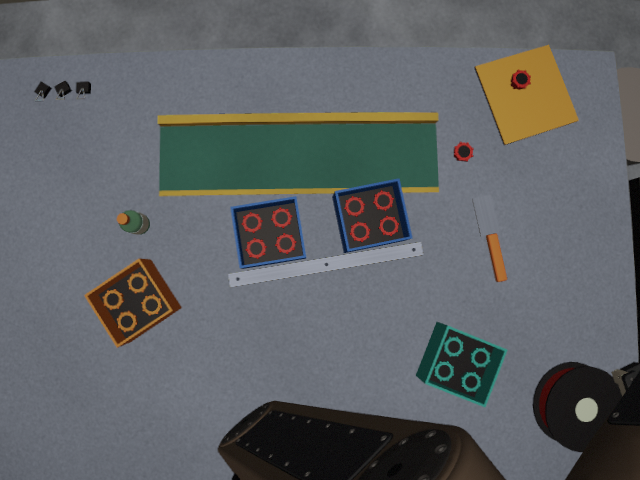

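View pics/side0.png

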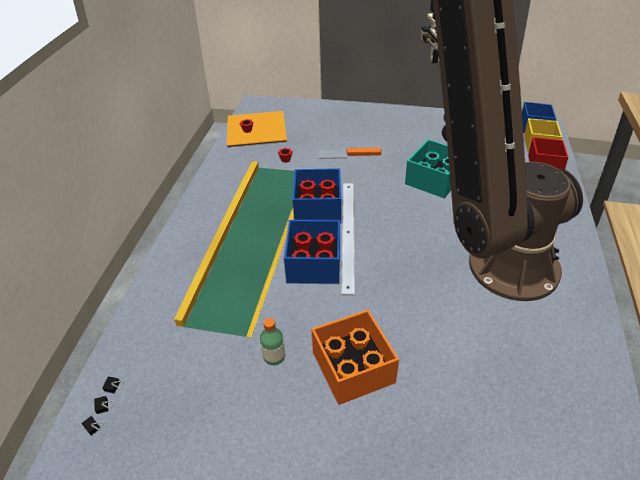

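The top picture shows four crates. The blue ones are at (269,232), left, and (371,216), right. The look-alikes are orange at (134,303) and turquoise at (462,362), with loose cups at (463,151) and (521,79). I choose the two blue ones at the stop. The side picture agrees, with blue at (313,250) and (317,195).

```bash
cat >> h.py <<'E'
from scipy.optimize import minimize
def fit(cam,f,n=2,x0s=None):
    """silhouette fit of upright blue crates: returns list of (x,y,yaw)"""
    hsv=cv2.cvtColor(f,cv2.COLOR_RGB2HSV)
    m=cv2.inRange(hsv,(105,90,30),(125,255,255))
    m=cv2.morphologyEx(m,cv2.MORPH_OPEN,np.ones((2,2)))
    out=[]
    for x0 in x0s:
        B=np.array([[a,b,c] for a in(-.065,.065) for b in(-.07,.07) for c in(0,.085)])
        def hull(p):
            R=np.array([[np.cos(p[2]),-np.sin(p[2]),0],[np.sin(p[2]),np.cos(p[2]),0],[0,0,1]])
            return cv2.convexHull(proj(cam,B@R.T+[p[0],p[1],0]).astype(np.float32))
        z=np.zeros(m.shape,np.uint8);cv2.fillConvexPoly(z,hull(x0).astype(int),255)
        z=cv2.dilate(z,np.ones((25,25)))&m
        pts=cv2.findNonZero(z);H=cv2.convexHull(pts).astype(np.float32)
        def c(p):
            h=hull(p);i=cv2.intersectConvexConvex(h,H)[0];return -(i/(cv2.contourArea(h)+cv2.contourArea(H)-i))
        r=minimize(c,x0,method='Nelder-Mead',options=dict(initial_simplex=np.array(x0)+np.array([[0,0,0],[.01,0,0],[0,.01,0],[0,0,.08]])))
        out.append((np.round(r.x,4).tolist(),round(-r.fun,3)))
    return out
E
python3 - <<'E'
from h import *
for n in('top','side'):
    T=np.array(calibration(n)['extrinsics']);print(n,-T[:3,:3].T@T[:3,3])
f=cv2.imread('pics/top0.png')[:,:,::-1].copy()
print(fit('top',f,2,[[.505,.07,.12],[.544,-.15,.16]]))
f2=cv2.imread('pics/side0.png')[:,:,::-1].copy()
print(fit('side',f2,2,[[.505,.07,.12],[.544,-.15,.16]]))
# stop: grey strip upper edge in top; rail near bottom edge
for a,z in(((228,275),.006),((422,243),.006),((159,124.5),0),((438,122.5),0),((159,115),.025),((438,113),.025)): print(a,np.round(unproj('top',a,z),4))
cv2.imwrite('pics/crop0.png',cv2.resize(np.vstack([f[105:200,150:450],f[190:290,150:450]])[:,:,::-1],None,fx=2.5,fy=2.5,interpolation=cv2.INTER_CUBIC))
E
```

```text
top [0.42039741 0.00551428 1.12525021]
side [0.28836497 1.00897773 0.96353665]
[([0.5046, 0.065, 0.1381], np.float64(0.992)), ([0.5361, -0.1572, 0.1853], np.float64(0.983))]
[([0.4998, 0.0658, 0.1446], np.float64(0.84)), ([0.5246, -0.1057, 0.1235], np.float64(0.844))]
(228, 275) [0.4181 0.1615 0.006 ]
(422, 243) [ 0.4798 -0.2759  0.006 ]
(159, 124.5) [0.7672 0.3197 0.    ]
(438, 122.5) [ 0.7608 -0.3284  0.    ]
(159, 115) [0.7817 0.313  0.025 ]
(438, 113) [ 0.7757 -0.3223  0.025 ]
```

View pics/crop0.png

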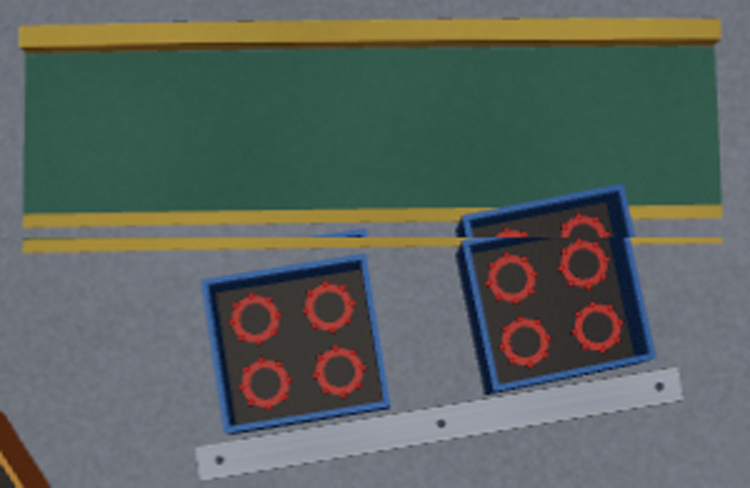

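The crop confirms the two plain blue crates in front of the stop. Stop yaw is about 0.14, rail yaw about -0.01, and the rail face is at x≈0.763.

```bash
python3 -m handwheel '[{"delta_pos":[0.5,0.99,0],"dr":[0,0,-0.5]},{"delta_pos":[0.5,0.99,0],"dr":[0,0,-0.5]},{"delta_pos":[0.5,0.99,0],"dr":[0,0,-0.5]},{"delta_pos":[0.5,0.99,0],"dr":[0,0,-0.5]},{"delta_pos":[0.5,0.99,0],"dr":[0,0,-0.5]},{"delta_pos":[0.5,0.99,0],"dr":[0,0,-0.5]},{"delta_pos":[0.5,0.99,0],"dr":[0,0,-0.5]},{"delta_pos":[0.5,0.99,0],"dr":[0,0,-0.5]},{"delta_pos":[0.5,0.99,0],"dr":[0,0,-0.5]},{"delta_pos":[0.5,0.99,0],"dr":[0,0,-0.5]}]' -1
python3 -m handwheel '[{"delta_pos":[0.55,0.99,0],"dr":[0,0,-0.5]},{"delta_pos":[0.55,0.99,0],"dr":[0,0,-0.5]},{"delta_pos":[0.55,0.99,0],"dr":[0,0,-0.5]},{"delta_pos":[0.55,0.99,0],"dr":[0,0,-0.5]},{"delta_pos":[0.55,0.99,0],"dr":[0,0,-0.5]},{"delta_pos":[0.55,0.99,0],"dr":[0,0,-0.5]},{"delta_pos":[0.55,0.99,0],"dr":[0,0,-0.5]},{"delta_pos":[0.55,0.99,0],"dr":[0,0,-0.5]},{"delta_pos":[0.55,0.99,0],"dr":[0,0,-0.5]},{"delta_pos":[0.55,0.99,0],"dr":[0,0,-0.5]}]'
```

```text
t: 1.9
eef_pos: [0.3767, -0.3377, 0.2459]
ee_rot: [-3.141, 0.001, -2.887]
force: [1.4, -0.4, 0.0]
width: 0.0873
gripper_force: 0.0
t: 2.9
eef_pos: [0.5418, -0.0406, 0.2458]
ee_rot: [3.142, 0.001, -2.974]
force: [0.1, 0.2, 0.8]
width: 0.0876
gripper_force: 0.0
```

```bash
python3 -m handwheel '[{"delta_pos":[0.55,0.8,0],"dr":[0,0,-0.4]},{"delta_pos":[0.55,0.8,0],"dr":[0,0,-0.4]},{"delta_pos":[0.55,0.8,0],"dr":[0,0,-0.4]},{"delta_pos":[0.5,0.8,0],"dr":[0,0,-0.4]},{"delta_pos":[0,0.8,-0.9],"dr":[0,0,0]},{"delta_pos":[0,0,-0.9],"dr":[0,0,0]},{"delta_pos":[0,0,-0.9],"dr":[0,0,0]},{"delta_pos":[0,0,-0.9],"dr":[0,0,0]},{"delta_pos":[0,0,-0.9],"dr":[0,0,0]},{"delta_pos":[0,0,-0.9],"dr":[0,0,0]}]'
python3 - <<'E'
from h import *
f=grab_frame('side');cv2.imwrite('pics/side1.png',f[100:340,200:520,::-1].repeat(2,0).repeat(2,1))
print(fit('top',grab_frame('top'),2,[[.505,.07,.12],[.544,-.15,.16]]),get_state()['eef_pos'])
E
```

```text
t: 3.9
eef_pos: [0.6058, 0.0781, 0.0827]
ee_rot: [3.142, 0.0, -3.002]
force: [1.0, -0.0, -0.2]
width: 0.0878
gripper_force: 0.0
[([0.5046, 0.0649, 0.1388], np.float64(0.993)), ([0.5361, -0.1572, 0.1852], np.float64(0.982))] [0.60332724 0.07723228 0.0799698 ]
```

View pics/side1.png

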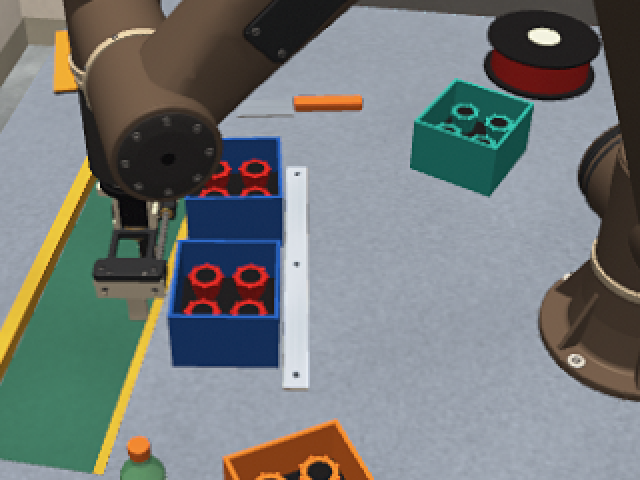

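The crop shows the open fingers standing behind the far wall of the left crate at about (135,310), clear of it. The crates have not moved. I'll approach until contact.

```bash
python3 -m handwheel '[{"delta_pos":[-0.4,-0.056,0.17],"dr":[0,0,0]},{"delta_pos":[-0.3,-0.042,0],"dr":[0,0,0]},{"delta_pos":[-0.2,-0.028,0],"dr":[0,0,0]},{"delta_pos":[-0.12,-0.017,0],"dr":[0,0,0]},{"delta_pos":[0,0,0],"dr":[0,0,0]}]'
python3 - <<'E'
from h import *
print(fit('top',grab_frame('top'),2,[[.505,.07,.12]]),get_state()['eef_pos'],get_state()['force'])
E
```

```text
t: 4.5
eef_pos: [0.5758, 0.0742, 0.0902]
ee_rot: [3.141, 0.003, -3.002]
force: [2.6, 0.5, 2.0]
width: 0.0876
gripper_force: 1.0
[([0.4793, 0.0618, 0.1351], np.float64(0.849))] [0.57575539 0.07415459 0.08982451] [3.4037891  1.10144891 1.00805858]
```

```bash
python3 -m handwheel '[{"delta_pos":[-0.1,-0.014,0],"dr":[0,0,0]},{"delta_pos":[-0.1,-0.014,0],"dr":[0,0,0]},{"delta_pos":[-0.23,-0.033,0.33],"dr":[0,0,0]},{"delta_pos":[-0.23,-0.033,0.33],"dr":[0,0,0]},{"delta_pos":[-0.29,-0.041,0.31],"dr":[0,0,0]},{"delta_pos":[-0.29,-0.041,0.31],"dr":[0,0,0]},{"delta_pos":[0,0,0],"dr":[0,0,0]}]'
python3 - <<'E'
from h import *
f=grab_frame('side');cv2.imwrite('pics/side2.png',f[120:340,200:440,::-1].repeat(2,0).repeat(2,1))
print(get_state()['eef_pos'],get_state()['force'])
for c in('side','top'):
  if c=='top':grab_frame(c)
  print(mark_of(c,'stamp'))
E
```

```text
t: 5.25
eef_pos: [0.5419, 0.0697, 0.1309]
ee_rot: [3.14, 0.01, -3.0]
force: [9.3, -0.7, 7.5]
width: 0.0876
gripper_force: 5.9
[0.54230536 0.06976652 0.13052403] [10.44056072  0.79152839  7.26811881]
[{'location': [432.4, 178.9], 'conf': 0.93}, {'location': [318.7, 204.7], 'conf': 0.62}]
[{'location': [455.7, 360.6], 'conf': 0.9}, {'location': [366.3, 217.6], 'conf': 0.87}, {'location': [367.7, 216.8], 'conf': 0.65}]
```

View pics/side2.png

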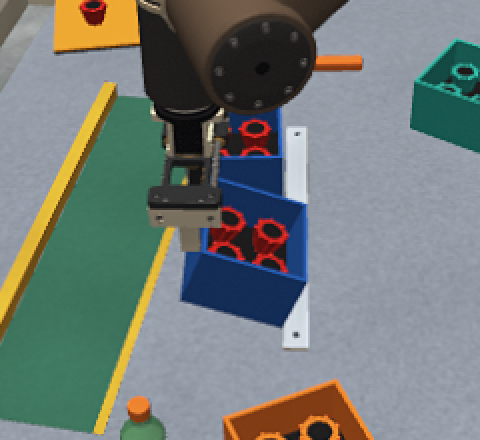

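The crop shows the left crate tipping by about 20 degrees on its near edge at the stop, with the fingertips near (190,245). I'll continue along the arc.

```bash
python3 -m handwheel '[{"delta_pos":[-0.34,-0.048,0.26],"dr":[0,0,0]},{"delta_pos":[-0.34,-0.048,0.26],"dr":[0,0,0]},{"delta_pos":[-0.38,-0.053,0.19],"dr":[0,0,0]},{"delta_pos":[-0.38,-0.053,0.19],"dr":[0,0,0]},{"delta_pos":[-0.41,-0.057,0.12],"dr":[0,0,0]},{"delta_pos":[-0.41,-0.057,0.12],"dr":[0,0,0]},{"delta_pos":[-0.2,-0.03,0.02],"dr":[0,0,0]},{"delta_pos":[-0.2,-0.03,0.02],"dr":[0,0,0]},{"delta_pos":[0,0,0],"dr":[0,0,0]},{"delta_pos":[0,0,0],"dr":[0,0,0]}]'
python3 - <<'E'
from h import *
f=grab_frame('side');g=grab_frame('top')
a=f[120:320,200:400];b=g[130:330,180:380]
cv2.imwrite('pics/tip1.png',cv2.resize(np.hstack([a,b])[:,:,::-1],None,fx=2,fy=2))
print(get_state()['eef_pos'],get_state()['force'])
for im in(f,g):
  m=cv2.inRange(cv2.cvtColor(im.copy(),cv2.COLOR_RGB2HSV),(140,80,60),(168,255,255));p=cv2.findNonZero(m);print(0 if p is None else (len(p),p[:,0].mean(0)))
E
```

```text
t: 6.45
eef_pos: [0.4632, 0.0586, 0.1673]
ee_rot: [3.141, 0.012, -2.999]
force: [4.8, -1.3, 24.9]
width: 0.0877
gripper_force: 11.9
[0.46336186 0.05865378 0.16723881] [ 3.89236725 -0.18665996 26.81197109]
(45, array([336.08888889, 221.06666667]))
(8, array([278.875, 279.625]))
```

View pics/tip1.png

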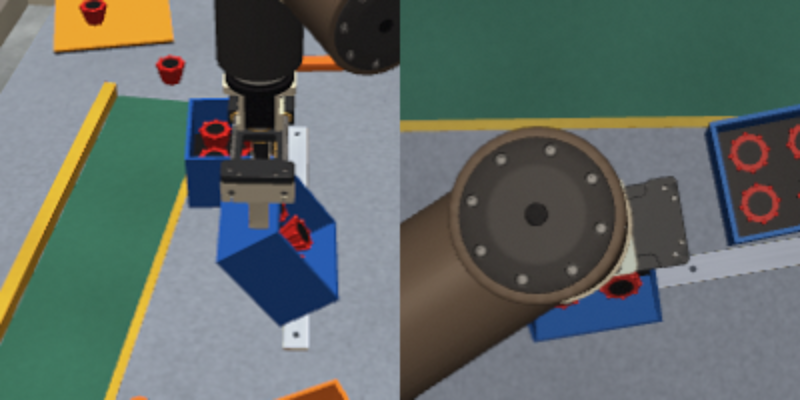

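Left is the side view and right is the top view. The crate is tipped well on its edge, with the far-bottom corner at crop (218,262), but neither camera sees its underside directly. I'll tip it a little further and check the tilt and the panel in the side view's corner.

```bash
python3 -m handwheel '[{"delta_pos":[-0.2,-0.028,0.02],"dr":[0,0,0]},{"delta_pos":[-0.2,-0.028,0.02],"dr":[0,0,0]},{"delta_pos":[-0.15,-0.02,0.02],"dr":[0,0,0]},{"delta_pos":[0,0,0],"dr":[0,0,0]}]'
python3 - <<'E'
from h import *
f=grab_frame('side');f0=cv2.imread('pics/side0.png')[:,:,::-1]
d=cv2.absdiff(f,f0.copy()).sum(2)
print('panel diff',d[:60,:90].max(), (d[:110]>60).sum())
cv2.imwrite('pics/tip1b.png',np.vstack([cv2.resize(f[:100,:200,::-1],None,fx=3,fy=3),cv2.resize(f[180:300,250:450,::-1],(600,360))])[:600])
print(get_state()['eef_pos'],get_state()['force'])
cs=calibration('side');print(np.array(cs['extrinsics']).round(3).tolist(),cs['fx'])
# predicted corners for tilts
piv=np.array([.4347,.0545]);u=np.array([np.cos(.138),np.sin(.138)]);v=np.array([-u[1],u[0]])
for th in(50,55,60,65,70):
    t=np.radians(th);P=[]
    for a,c in((0,0),(.13,0),(0,.085)):
        X=a*np.cos(t)-c*np.sin(t);Z=a*np.sin(t)+c*np.cos(t);q=piv+X*u+.07*v;P.append([*q,Z])
    print(th,proj('side',P).round().tolist())
E
```

```text
t: 6.95
eef_pos: [0.4454, 0.056, 0.1687]
ee_rot: [3.141, 0.009, -3.0]
force: [1.9, -0.8, 27.6]
width: 0.0873
gripper_force: 12.4
panel diff 6 17347
[0.44562402 0.05604483 0.1686386 ] [ 1.54002466 -0.42295107 27.58897817]
[[-0.985, -0.174, -0.019, 0.478], [-0.103, 0.664, -0.74, 0.073], [0.142, -0.727, -0.672, 1.34], [0.0, 0.0, 0.0, 1.0]] 539.2661251758159
50 [[340.0, 283.0], [304.0, 253.0], [368.0, 268.0]]
55 [[340.0, 283.0], [308.0, 251.0], [370.0, 269.0]]
60 [[340.0, 283.0], [312.0, 249.0], [371.0, 271.0]]
65 [[340.0, 283.0], [316.0, 248.0], [373.0, 273.0]]
70 [[340.0, 283.0], [321.0, 246.0], [374.0, 275.0]]
```

View pics/tip1b.png

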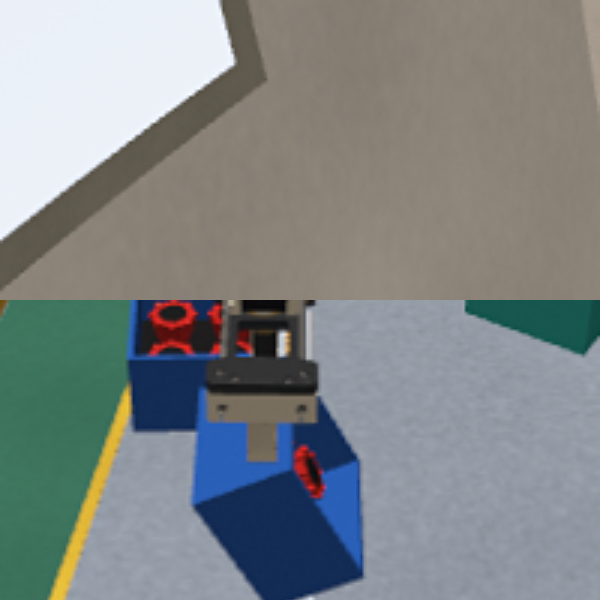

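The tilt is about 62 degrees: the far corner is at (314,248), where 60 to 65 degrees would put it. The panel in the corner is a plain window. From these camera positions the underside can't be seen with the crate tipped at the stop, so after the two required tips I'll need an extra look. Letting the crate down now.

```bash
python3 -m handwheel '[{"delta_pos":[0.3,0.042,0.07],"dr":[0,0,0]},{"delta_pos":[0.42,0.06,-0.05],"dr":[0,0,0]},{"delta_pos":[0.42,0.06,-0.08],"dr":[0,0,0]},{"delta_pos":[0.41,0.057,-0.12],"dr":[0,0,0]},{"delta_pos":[0.4,0.056,-0.17],"dr":[0,0,0]},{"delta_pos":[0.38,0.053,-0.2],"dr":[0,0,0]},{"delta_pos":[0.34,0.048,-0.26],"dr":[0,0,0]},{"delta_pos":[0.34,0.048,-0.26],"dr":[0,0,0]},{"delta_pos":[0.29,0.041,-0.31],"dr":[0,0,0]},{"delta_pos":[0.29,0.041,-0.31],"dr":[0,0,0]}]'
python3 -m handwheel '[{"delta_pos":[0.23,0.033,-0.35],"dr":[0,0,0]},{"delta_pos":[0.23,0.033,-0.35],"dr":[0,0,0]},{"delta_pos":[0.23,0.033,-0.1],"dr":[0,0,0]},{"delta_pos":[0.3,0.042,0],"dr":[0,0,0]},{"delta_pos":[0.5,0.07,0],"dr":[0,0,0]},{"delta_pos":[0,0,0],"dr":[0,0,0]}]'
python3 - <<'E'
from h import *
g=grab_frame('top');s=get_state();print(s['t'],s['q'],s['eef_pos'],s['force'])
print(fit('top',g,2,[[.5,.065,.13],[.536,-.157,.18]]))
E
```

```text
t: 8.0
eef_pos: [0.5558, 0.0719, 0.1166]
ee_rot: [3.141, 0.012, -3.0]
force: [12.3, 0.6, 8.3]
width: 0.0877
gripper_force: 6.8
t: 8.6
eef_pos: [0.5945, 0.0763, 0.0888]
ee_rot: [-3.141, -0.002, -3.003]
force: [-0.7, -0.3, -0.1]
width: 0.088
gripper_force: 0.0
8.65 [ 4.53628768e-01  3.79428791e-01 -3.52370721e-01 -4.26847417e-04
 -8.41373035e-01 -1.88546525e+00] [0.5935001  0.07610053 0.08872921] [ 0.38211814 -0.05508629  0.01455313]
[([0.4993, 0.0648, 0.1425], np.float64(0.995)), ([0.5361, -0.1572, 0.1852], np.float64(0.982))]
```

The left crate is flat again at (0.499, 0.065), yaw 0.14. Now round to the far side of the right crate.

```bash
python3 -m handwheel '[{"delta_pos":[0.6,-0.7,0],"dr":[0,0,0]},{"delta_pos":[0.6,-0.95,0],"dr":[0,0,0]},{"delta_pos":[0.15,-0.95,0],"dr":[0,0,0]},{"delta_pos":[0,-0.95,0],"dr":[0,0,0]},{"delta_pos":[0,-0.95,0],"dr":[0,0,0]},{"delta_pos":[0,-0.95,0],"dr":[0,0,0]},{"delta_pos":[0,-0.95,0],"dr":[0,0,0]},{"delta_pos":[0,-0.85,0],"dr":[0,0,0]},{"delta_pos":[-0.2,-0.03,0],"dr":[0,0,0]},{"delta_pos":[-0.2,-0.03,0],"dr":[0,0,0]}]'
python3 -m handwheel '[{"delta_pos":[-0.2,-0.03,0],"dr":[0,0,0]},{"delta_pos":[-0.2,-0.03,0],"dr":[0,0,0]},{"delta_pos":[-0.2,-0.03,0],"dr":[0,0,0]},{"delta_pos":[0,0,0],"dr":[0,0,0]}]'
```

```text
t: 9.65
eef_pos: [0.6209, -0.1433, 0.0891]
ee_rot: [3.141, -0.002, -3.004]
force: [-0.2, 0.3, -0.5]
width: 0.0874
gripper_force: 0.0
t: 10.05
eef_pos: [0.6058, -0.1448, 0.0908]
ee_rot: [-3.141, 0.004, -3.001]
force: [5.2, 1.4, 1.0]
width: 0.0878
gripper_force: 2.4
```

```bash
python3 -m handwheel '[{"delta_pos":[-0.1,-0.014,0],"dr":[0,0,0]},{"delta_pos":[-0.1,-0.014,0],"dr":[0,0,0]},{"delta_pos":[-0.23,-0.033,0.33],"dr":[0,0,0]},{"delta_pos":[-0.23,-0.033,0.33],"dr":[0,0,0]},{"delta_pos":[-0.29,-0.041,0.31],"dr":[0,0,0]},{"delta_pos":[-0.29,-0.041,0.31],"dr":[0,0,0]},{"delta_pos":[0,0,0],"dr":[0,0,0]}]'
python3 -m handwheel '[{"delta_pos":[-0.34,-0.048,0.26],"dr":[0,0,0]},{"delta_pos":[-0.34,-0.048,0.26],"dr":[0,0,0]},{"delta_pos":[-0.38,-0.053,0.19],"dr":[0,0,0]},{"delta_pos":[-0.38,-0.053,0.19],"dr":[0,0,0]},{"delta_pos":[-0.41,-0.057,0.12],"dr":[0,0,0]},{"delta_pos":[-0.41,-0.057,0.12],"dr":[0,0,0]},{"delta_pos":[-0.3,-0.042,0.05],"dr":[0,0,0]},{"delta_pos":[-0.3,-0.042,0.05],"dr":[0,0,0]},{"delta_pos":[-0.25,-0.035,0.02],"dr":[0,0,0]},{"delta_pos":[0,0,0],"dr":[0,0,0]}]'
```

```text
t: 10.75
eef_pos: [0.5717, -0.15, 0.1322]
ee_rot: [-3.14, 0.011, -3.001]
force: [9.4, 4.0, 8.2]
width: 0.0871
gripper_force: 6.2
t: 11.75
eef_pos: [0.4755, -0.1639, 0.1689]
ee_rot: [-3.14, 0.005, -3.001]
force: [0.5, 1.9, 17.2]
width: 0.0876
gripper_force: 8.1
```

```bash
python3 -m handwheel '[{"delta_pos":[0,0,0],"dr":[0,0,0]},{"delta_pos":[0,0,0],"dr":[0,0,0]},{"delta_pos":[0,0,0],"dr":[0,0,0]}]'
python3 - <<'E'
from h import *
g=grab_frame('top');f=grab_frame('side')
cv2.imwrite('pics/tip2.png',np.hstack([f[130:310,220:420],g[130:310,280:480]])[:,:,::-1].repeat(2,0).repeat(2,1))
E
python3 -m handwheel '[{"delta_pos":[0.3,0.042,0.07],"dr":[0,0,0]},{"delta_pos":[0.42,0.06,-0.05],"dr":[0,0,0]},{"delta_pos":[0.42,0.06,-0.08],"dr":[0,0,0]},{"delta_pos":[0.41,0.057,-0.12],"dr":[0,0,0]},{"delta_pos":[0.4,0.056,-0.17],"dr":[0,0,0]},{"delta_pos":[0.38,0.053,-0.2],"dr":[0,0,0]},{"delta_pos":[0.34,0.048,-0.26],"dr":[0,0,0]},{"delta_pos":[0.34,0.048,-0.26],"dr":[0,0,0]},{"delta_pos":[0.29,0.041,-0.31],"dr":[0,0,0]},{"delta_pos":[0.29,0.041,-0.31],"dr":[0,0,0]}]'
python3 -m handwheel '[{"delta_pos":[0.23,0.033,-0.35],"dr":[0,0,0]},{"delta_pos":[0.23,0.033,-0.35],"dr":[0,0,0]},{"delta_pos":[0.23,0.033,-0.1],"dr":[0,0,0]},{"delta_pos":[0.3,0.042,0],"dr":[0,0,0]},{"delta_pos":[0.5,0.07,0],"dr":[0,0,0]},{"delta_pos":[0,0,0],"dr":[0,0,0]},{"delta_pos":[0,0,0],"dr":[0,0,0]}]'
python3 - <<'E'
from h import *
g=grab_frame('top');s=get_state();print(s['t'],s['q'],s['eef_pos'],s['force'])
print(fit('top',g,2,[[.5,.065,.13],[.53,-.157,.14]]))
E
```

```text
t: 12.05
eef_pos: [0.4764, -0.1638, 0.1688]
ee_rot: [-3.14, 0.006, -3.001]
force: [-0.3, 3.4, 18.0]
width: 0.0876
gripper_force: 8.6
t: 13.15
eef_pos: [0.587, -0.148, 0.1171]
ee_rot: [-3.14, 0.009, -3.0]
force: [9.7, 1.2, 5.9]
width: 0.0877
gripper_force: 5.2
t: 13.85
eef_pos: [0.6255, -0.1423, 0.0903]
ee_rot: [3.141, -0.002, -3.003]
force: [-1.1, -0.6, -0.2]
width: 0.0875
gripper_force: 0.0
13.9 [ 7.97201794e-02  4.36986915e-01 -2.50851097e-01 -4.23148555e-04
 -8.84996549e-01 -1.51117780e+00] [ 0.62532856 -0.14233594  0.09044035] [-1.02254782 -0.17680902 -0.49016685]Traceback (most recent call last):
  File "<stdin>", line 3, in <module>
  File "h.py", line 26, in fit
    pts=cv2.findNonZero(z);H=cv2.convexHull(pts).astype(np.float32)
                             ~~~~~~~~~~~~~~^^^^^
cv2.error: OpenCV(4.12.0) /io/opencv/modules/imgproc/src/convhull.cpp:143: error: (-215:Assertion failed) total >= 0 && (depth == CV_32F || depth == CV_32S) in function 'convexHull'
```

View pics/tip2.png

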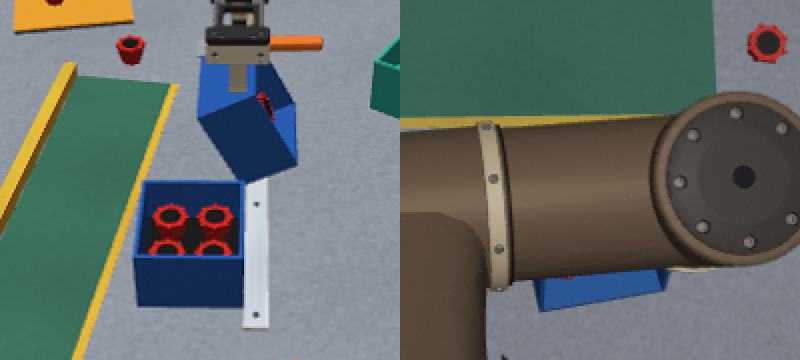

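The picture shows the right crate tipped about as far as the left one was, with the left crate standing flat. The underside still isn't visible. Only one crate has to be seen, so I'll grip the left crate's far wall, turn the crate towards the side camera and tip it on its near edge.

```bash
python3 -m handwheel '[{"delta_pos":[0,0,0.92],"dr":[0,0,8.2]},{"delta_pos":[-0.2,0.7,0.92],"dr":[0,0,8.2]},{"delta_pos":[-0.23,0.8,0.92],"dr":[0,0,8.2]},{"delta_pos":[-0.23,0.8,0.92],"dr":[0,0,8.2]},{"delta_pos":[-0.23,0.8,0],"dr":[0,0,8.2]},{"delta_pos":[-0.23,0.8,0],"dr":[0,0,8.2]},{"delta_pos":[-0.23,0.8,0],"dr":[0,0,8.2]},{"delta_pos":[-0.23,0.8,0],"dr":[0,0,8.2]},{"delta_pos":[-0.23,0.8,0],"dr":[0,0,8.2]},{"delta_pos":[-0.23,0.8,0],"dr":[0,0,8.2]}]' 0
python3 - <<'E'
from h import *
f=grab_frame('side');g=grab_frame('top')
s=get_state();print(s['q'],s['eef_pos'],s['ee_rot'],s['width'])
print(fit('side',f,1,[[.5,.065,.14]]),fit('top',g,1,[[.5,.065,.14]]))
try: print(fit('top',g,1,[[.53,-.157,.14]]))
except Exception as e: print('x')
E
```

```text
t: 14.9
eef_pos: [0.5639, 0.0711, 0.2015]
ee_rot: [3.141, -0.0, -1.565]
force: [0.6, 0.4, 0.1]
width: 0.0435
gripper_force: 0.0
[ 4.71467684e-01  2.18062414e-01 -2.89629545e-01 -5.34127176e-04
 -1.06319834e+00 -4.65034746e-01] [0.56384163 0.07235504 0.20163817] [ 3.14129929e+00  3.75021808e-04 -1.56462309e+00] 0.0438776505268795
[([0.4948, 0.0654, 0.1406], np.float64(0.84))] [([0.4988, 0.0646, 0.1399], np.float64(0.991))]
[([0.5299, -0.157, 0.1486], np.float64(0.979))]
```

```bash
python3 -m handwheel '[{"delta_pos":[-0.09,0.04,-0.2],"dr":[0,0,7.8]},{"delta_pos":[0,0,-0.9],"dr":[0,0,0]},{"delta_pos":[0,0,-0.9],"dr":[0,0,0]},{"delta_pos":[0,0,-0.9],"dr":[0,0,0]},{"delta_pos":[0,0,-0.7],"dr":[0,0,0]},{"delta_pos":[0,0,-0.35],"dr":[0,0,0]},{"delta_pos":[0,0,0],"dr":[0,0,0]}]'
python3 -m handwheel '[{"delta_pos":[0,0,0],"dr":[0,0,0]},{"delta_pos":[0,0,0],"dr":[0,0,0]},{"delta_pos":[0,0,0],"dr":[0,0,0]},{"delta_pos":[0,0,0],"dr":[0,0,0]},{"delta_pos":[0,0,0],"dr":[0,0,0]}]' 1 50
```

```text
t: 15.7
eef_pos: [0.5614, 0.0709, 0.0817]
ee_rot: [3.139, -0.001, -1.436]
force: [-0.4, 0.7, 0.6]
width: 0.0434
gripper_force: 0.0
t: 16.2
eef_pos: [0.5627, 0.0719, 0.0834]
ee_rot: [-3.141, 0.0, -1.435]
force: [-0.1, 0.5, -0.5]
width: 0.0091
gripper_force: 0.0
```

```bash
python3 -m handwheel '[{"delta_pos":[0,0,0],"dr":[0,0,0]},{"delta_pos":[0,0,0],"dr":[0,0,0]},{"delta_pos":[0.1,0,0],"dr":[0,0,0]},{"delta_pos":[0,0,0],"dr":[0,0,0]}]'
python3 -m handwheel '[{"delta_pos":[0.4,0.05,0],"dr":[0,0,0]},{"delta_pos":[0.6,0.08,0],"dr":[0,0,0]},{"delta_pos":[0.6,0.08,0],"dr":[0,0,0]}]'
```

```text
t: 16.6
eef_pos: [0.5645, 0.0715, 0.0832]
ee_rot: [3.139, -0.0, -1.435]
force: [-6.7, 1.7, 9.5]
width: 0.0043
gripper_force: 50.0
t: 16.9
eef_pos: [0.6124, 0.0775, 0.0832]
ee_rot: [3.139, -0.001, -1.435]
force: [-8.8, -0.9, 10.9]
width: 0.0045
gripper_force: 50.1
```

```bash
python3 -m handwheel '[{"delta_pos":[0,0.4,0.04],"dr":[0,0,6.1]},{"delta_pos":[0,0.4,0],"dr":[0,0,6.1]},{"delta_pos":[0,0.4,0],"dr":[0,0,6.1]},{"delta_pos":[0,0.4,0],"dr":[0,0,6.1]},{"delta_pos":[-0.05,0.4,0],"dr":[0,0,6.1]},{"delta_pos":[-0.07,0.4,0],"dr":[0,0,6.1]},{"delta_pos":[-0.07,0.4,0],"dr":[0,0,6.1]},{"delta_pos":[-0.08,0.4,0],"dr":[0,0,6.1]},{"delta_pos":[-0.1,0.4,0],"dr":[0,0,6.1]},{"delta_pos":[-0.1,0.4,0],"dr":[0,0,6.1]}]'
python3 - <<'E'
from h import *
f=grab_frame('side');s=get_state();print(s['q'],s['eef_pos'],s['ee_rot'],s['force'])
yaw=s['ee_rot'][2]+np.pi/2;c=np.array(s['eef_pos'][:2])-.0625*np.array([np.cos(yaw),np.sin(yaw)]);print('pred',c,yaw,fit('side',f,1,[[*c,yaw]]))
E
```

```text
t: 17.9
eef_pos: [0.5988, 0.1981, 0.0833]
ee_rot: [3.14, 0.001, -0.366]
force: [-0.6, -1.1, -2.0]
width: 0.0046
gripper_force: 50.0
[ 6.30592780e-01  4.30234293e-01 -2.82246507e-01 -3.70789552e-04
 -8.58932827e-01  5.81316526e-01] [0.59882881 0.1998128  0.08341889] [ 3.14123080e+00  5.73495721e-04 -3.59129428e-01] [-0.31867744  1.29380565 -2.51821106]
pred [0.5768626 0.1413001] 1.2116668988299555 [([0.5686, 0.1425, 1.2032], np.float64(0.8))]
```

```bash
python3 -m handwheel '[{"delta_pos":[-0.071,-0.189,0.27],"dr":[3.63,-1.36,0]},{"delta_pos":[-0.071,-0.189,0.27],"dr":[3.63,-1.36,0]},{"delta_pos":[-0.084,-0.225,0.24],"dr":[3.63,-1.36,0]},{"delta_pos":[-0.084,-0.225,0.24],"dr":[3.63,-1.36,0]},{"delta_pos":[-0.095,-0.251,0.21],"dr":[3.63,-1.36,0]},{"delta_pos":[-0.095,-0.251,0.21],"dr":[3.63,-1.36,0]},{"delta_pos":[-0.104,-0.276,0.17],"dr":[3.63,-1.36,0]},{"delta_pos":[-0.104,-0.276,0.17],"dr":[3.63,-1.36,0]}]'
python3 -c "
from h import *
from scipy.spatial.transform import Rotation as R
s=get_state();print(s['q'].round(2));T=R.from_euler('xyz',s['ee_rot']).as_matrix();print('tilt',np.degrees(np.arccos(-T[2,2])));print('near edge',np.array(s['eef_pos'])+T@np.array([0,0,.083])-.1275*np.array([.352,.936,0])*0, T[:,1])"
```

```text
t: 18.75
eef_pos: [0.578, 0.1414, 0.1376]
ee_rot: [-2.598, 0.006, -0.37]
force: [0.3, -1.0, -5.3]
width: 0.0046
gripper_force: 50.0
[ 0.24  0.25 -0.29 -0.63 -0.81  1.35]
tilt 31.158067746464585
near edge [0.59305451 0.18155881 0.06658803] [-0.31236693 -0.79672067 -0.51736165]
```

```bash
python3 -m handwheel '[{"delta_pos":[-0.111,-0.296,0.13],"dr":[3.63,-1.36,0]},{"delta_pos":[-0.111,-0.296,0.13],"dr":[3.63,-1.36,0]},{"delta_pos":[-0.116,-0.309,0.085],"dr":[3.63,-1.36,0]},{"delta_pos":[-0.116,-0.309,0.085],"dr":[3.63,-1.36,0]},{"delta_pos":[-0.119,-0.317,0.04],"dr":[3.63,-1.36,0]},{"delta_pos":[-0.119,-0.317,0.04],"dr":[3.63,-1.36,0]},{"delta_pos":[-0.12,-0.32,-0.005],"dr":[3.63,-1.36,0]},{"delta_pos":[-0.12,-0.32,-0.005],"dr":[3.63,-1.36,0]}]'
python3 - <<'E'
from h import *
from scipy.spatial.transform import Rotation as R
f=grab_frame('side');s=get_state();print(s['q'].round(2));T=R.from_euler('xyz',s['ee_rot']).as_matrix();print('tilt',np.degrees(np.arccos(-T[2,2])))
o=np.array(s['eef_pos'])+T@[0,.1275,.083];c=np.array(s['eef_pos'])+T@[0,.0625,.083];print('near',o,'origin',c,proj('side',c))
x,y=proj('side',c)[0].astype(int)
cr=f[y-60:y+60,x-80:x+80];cv2.imwrite('pics/under.png',cv2.resize(cr[:,:,::-1],None,fx=4,fy=4))
m=cv2.inRange(cv2.cvtColor(cr.copy(),cv2.COLOR_RGB2HSV),(140,80,60),(168,255,255));print('magenta',(m>0).sum())
print(mark_of('side','stamp'))
E
```

```text
t: 19.55
eef_pos: [0.5502, 0.0658, 0.1522]
ee_rot: [-2.058, 0.011, -0.366]
force: [0.2, 0.5, -5.6]
width: 0.0048
gripper_force: 50.0
[-0.35  0.42 -0.27 -1.19 -1.27  2.18]
tilt 62.4262843321112
near [ 5.51840208e-01  7.95261258e-02 -1.60082631e-04] origin [0.56340617 0.10731928 0.05744868] [[285.01419228 255.27633385]]
magenta 3
[{'location': [321.5, 203.5], 'conf': 0.98}, {'location': [431.0, 177.1], 'conf': 0.68}, {'location': [278.6, 244.0], 'conf': 0.53}]
```

View pics/under.png

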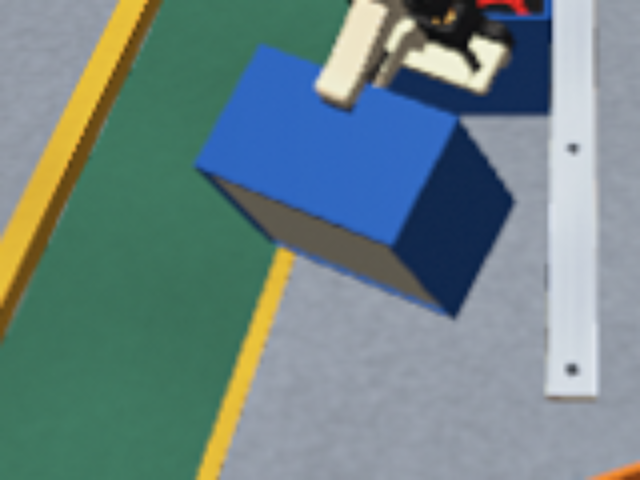

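The underside shows clearly at about (330,240) in the crop, as a plain grey-white face without rings. So the left crate is unstamped and the right-hand crate carries the stamp. I'll put the left crate back along the same path.

```bash
python3 -m handwheel '[{"delta_pos":[0.12,0.32,0.005],"dr":[-3.63,1.36,0]},{"delta_pos":[0.12,0.32,0.005],"dr":[-3.63,1.36,0]},{"delta_pos":[0.119,0.317,-0.04],"dr":[-3.63,1.36,0]},{"delta_pos":[0.119,0.317,-0.04],"dr":[-3.63,1.36,0]},{"delta_pos":[0.116,0.309,-0.085],"dr":[-3.63,1.36,0]},{"delta_pos":[0.116,0.309,-0.085],"dr":[-3.63,1.36,0]},{"delta_pos":[0.111,0.296,-0.13],"dr":[-3.63,1.36,0]},{"delta_pos":[0.111,0.296,-0.13],"dr":[-3.63,1.36,0]}]'
python3 -m handwheel '[{"delta_pos":[0.104,0.276,-0.17],"dr":[-3.63,1.36,0]},{"delta_pos":[0.104,0.276,-0.17],"dr":[-3.63,1.36,0]},{"delta_pos":[0.095,0.251,-0.21],"dr":[-3.63,1.36,0]},{"delta_pos":[0.095,0.251,-0.21],"dr":[-3.63,1.36,0]},{"delta_pos":[0.084,0.225,-0.24],"dr":[-3.63,1.36,0]},{"delta_pos":[0.084,0.225,-0.24],"dr":[-3.63,1.36,0]},{"delta_pos":[0.071,0.189,-0.27],"dr":[-3.63,1.36,0]},{"delta_pos":[0.071,0.189,-0.27],"dr":[-3.63,1.36,0]},{"delta_pos":[0,0,0],"dr":[0,0,0]}]'
```

```text
t: 20.45
eef_pos: [0.5783, 0.1419, 0.1373]
ee_rot: [-2.603, 0.006, -0.37]
force: [0.5, -1.0, -5.4]
width: 0.0045
gripper_force: 50.0
t: 21.35
eef_pos: [0.6, 0.2, 0.083]
ee_rot: [3.139, -0.001, -0.369]
force: [1.2, 1.8, -2.4]
width: 0.0046
gripper_force: 50.0
```

```bash
python3 -m handwheel '[{"delta_pos":[0.1,-0.4,0],"dr":[0,0,-6.1]},{"delta_pos":[0.1,-0.4,0],"dr":[0,0,-6.1]},{"delta_pos":[0.08,-0.4,0],"dr":[0,0,-6.1]},{"delta_pos":[0.07,-0.4,0],"dr":[0,0,-6.1]},{"delta_pos":[0.07,-0.4,0],"dr":[0,0,-6.1]},{"delta_pos":[0.05,-0.4,0],"dr":[0,0,-6.1]},{"delta_pos":[0,-0.4,0],"dr":[0,0,-6.1]},{"delta_pos":[0,-0.4,0],"dr":[0,0,-6.1]},{"delta_pos":[0,-0.4,0],"dr":[0,0,-6.1]},{"delta_pos":[0,-0.4,0],"dr":[0,0,-6.1]}]'
```

```text
t: 22.35
eef_pos: [0.6133, 0.0773, 0.0838]
ee_rot: [-3.141, 0.001, -1.441]
force: [0.7, -0.5, -4.4]
width: 0.0043
gripper_force: 50.0
```

```bash
python3 -m handwheel '[{"delta_pos":[-0.5,-0.05,-0.04],"dr":[0,0,0]},{"delta_pos":[-0.5,-0.05,0],"dr":[0,0,0]},{"delta_pos":[-0.5,-0.05,0],"dr":[0,0,0]},{"delta_pos":[0,0,0],"dr":[0,0,0]}]'
python3 -m handwheel '[{"delta_pos":[0,0,0],"dr":[0,0,0]},{"delta_pos":[0,0,0],"dr":[0,0,0]},{"delta_pos":[0,0,0],"dr":[0,0,0]},{"delta_pos":[0,0,0.5],"dr":[0,0,0]},{"delta_pos":[0,0,0.9],"dr":[0,0,0]},{"delta_pos":[0,0,0.9],"dr":[0,0,0]},{"delta_pos":[0,0,0.9],"dr":[0,0,0]},{"delta_pos":[0,0,0.7],"dr":[0,0,0]}]' 0
python3 -m handwheel '[{"delta_pos":[-0.43,-0.85,0],"dr":[0,0,-8]},{"delta_pos":[-0.43,-0.85,0],"dr":[0,0,-8]},{"delta_pos":[-0.43,-0.85,0],"dr":[0,0,-8]},{"delta_pos":[-0.43,-0.85,0],"dr":[0,0,-8]},{"delta_pos":[-0.43,-0.85,0],"dr":[0,0,-8]},{"delta_pos":[-0.43,-0.85,0],"dr":[0,0,-8]},{"delta_pos":[-0.43,-0.85,0],"dr":[0,0,-8]},{"delta_pos":[-0.43,-0.85,0],"dr":[0,0,-8]},{"delta_pos":[-0.43,-0.7,0],"dr":[0,0,-8]},{"delta_pos":[-0.43,-0.6,0],"dr":[0,0,-8]}]' -1
python3 - <<'E'
from h import *
g=grab_frame('top');s=get_state();print(s['t'],s['q'].round(2),s['eef_pos'],s['ee_rot'])
for x in([.505,.065,.14],[.53,-.157,.15]):
  try: print(fit('top',g,1,[x]))
  except Exception: print('occl')
E
```

```text
t: 22.75
eef_pos: [0.5666, 0.0729, 0.083]
ee_rot: [3.141, 0.001, -1.437]
force: [-0.8, -0.1, -4.3]
width: 0.0045
gripper_force: 50.0
t: 23.55
eef_pos: [0.5694, 0.0739, 0.2019]
ee_rot: [-3.14, 0.0, -1.435]
force: [-0.0, 0.4, 0.5]
width: 0.0435
gripper_force: 0.0
t: 24.55
eef_pos: [0.4394, -0.1705, 0.2002]
ee_rot: [-3.141, 0.001, -2.838]
force: [-0.1, -0.7, -0.4]
width: 0.0875
gripper_force: 0.0
24.6 [ 0.05  0.05 -0.49 -0.   -1.03 -1.32] [ 0.43750204 -0.17171335  0.20001763] [ 3.14143738e+00 -5.13120663e-04 -2.84688672e+00]
[([0.5047, 0.067, 0.1182], np.float64(0.313))]
[([0.5406, -0.1611, 0.3029], np.float64(0.459))]
```

```bash
python3 -m handwheel '[{"delta_pos":[0,0,-0.5],"dr":[0,0,-8.4]},{"delta_pos":[0,0,-0.9],"dr":[0,0,0]},{"delta_pos":[0,0,-0.9],"dr":[0,0,0]},{"delta_pos":[0,0,-0.9],"dr":[0,0,0]},{"delta_pos":[0,0,-0.9],"dr":[0,0,0]},{"delta_pos":[0,0,-0.6],"dr":[0,0,0]},{"delta_pos":[0,0,0],"dr":[0,0,0]}]'
python3 - <<'E'
from h import *
f=grab_frame('side');g=grab_frame('top');s=get_state();print(s['t'],s['eef_pos'],s['ee_rot'],s['force'])
for x in([.505,.065,.14],[.53,-.157,.15]):
  for n,im in(('top',g),('side',f)):
    try: print(n,fit(n,im,1,[x]))
    except Exception: print('occl')
cv2.imwrite('pics/push0.png',np.hstack([f[120:320,200:400],g[130:330,220:420]])[:,:,::-1].repeat(2,0).repeat(2,1))
E
```

```text
t: 25.3
eef_pos: [0.4383, -0.1694, 0.0569]
ee_rot: [3.141, -0.004, -2.978]
force: [-0.1, -0.7, 0.2]
width: 0.0876
gripper_force: 0.0
25.4 [ 0.44001662 -0.16948626  0.05922159] [-3.14139047e+00 -3.92253498e-04 -2.97754530e+00] [ 0.36368202 -0.31702997 -0.6886187 ]
top [([0.5044, 0.0663, 0.1302], np.float64(0.506))]
side [([0.4993, 0.0653, 0.1133], np.float64(0.825))]
top [([0.5321, -0.1579, 0.1819], np.float64(0.61))]
side [([0.5217, -0.1099, 0.1255], np.float64(0.854))]
```

```bash
python3 -m handwheel '[{"delta_pos":[0.3,0.04,0],"dr":[0,0,0]},{"delta_pos":[0.3,0.04,0],"dr":[0,0,0]},{"delta_pos":[0.4,0.03,0],"dr":[0,0,-1]},{"delta_pos":[0.4,0.03,0],"dr":[0,0,-1]},{"delta_pos":[0.45,0.03,0],"dr":[0,0,-1]},{"delta_pos":[0.45,0.03,0],"dr":[0,0,-1]},{"delta_pos":[0.45,0.03,0],"dr":[0,0,-1]},{"delta_pos":[0.45,0.03,0],"dr":[0,0,-1]},{"delta_pos":[0.4,0.03,0],"dr":[0,0,-1]},{"delta_pos":[0.3,0.03,0],"dr":[0,0,-1]}]'
python3 - <<'E'
from h import *
f=grab_frame('side');g=grab_frame('top');s=get_state();print(s['t'],s['eef_pos'],s['ee_rot'],s['force'])
for x in([.505,.065,.14],[.64,-.157,.02]):
  for n,im in(('top',g),('side',f)):
    try: print(n,fit(n,im,1,[x]))
    except Exception: print('occl')
E
```

```text
t: 26.4
eef_pos: [0.5578, -0.1597, 0.0588]
ee_rot: [-3.142, 0.0, -3.119]
force: [-3.9, 0.1, 2.8]
width: 0.0878
gripper_force: 1.9
26.5 [ 0.55849156 -0.15963399  0.05884354] [-3.14141759e+00  1.64522757e-03 -3.11793202e+00] [0.59021126 0.25720627 0.58469724]
top [([0.4895, 0.0713, -0.0622], np.float64(0.006))]
side [([0.5018, 0.0659, 0.1068], np.float64(0.774))]
top [([0.6524, -0.1225, -0.2368], np.float64(0.055))]
side [([0.6234, -0.1411, 0.0697], np.float64(0.829))]
```

```bash
python3 -m handwheel '[{"delta_pos":[0.3,0.01,0],"dr":[0,0,-0.6]},{"delta_pos":[0.4,0.01,0],"dr":[0,0,-0.6]},{"delta_pos":[0.4,0.01,0],"dr":[0,0,-0.6]},{"delta_pos":[0.3,0,0],"dr":[0,0,0]},{"delta_pos":[0.2,0,0],"dr":[0,0,0]},{"delta_pos":[0.1,0,0],"dr":[0,0,0]},{"delta_pos":[0.1,0,0],"dr":[0,0,0]}]'
python3 -m handwheel '[{"delta_pos":[0.1,0,0],"dr":[0,0,0]},{"delta_pos":[0.1,0,0],"dr":[0,0,0]},{"delta_pos":[0.1,0,0],"dr":[0,0,0]}]'
```

```text
t: 27.2
eef_pos: [0.6104, -0.1589, 0.0589]
ee_rot: [3.142, -0.0, 3.134]
force: [-3.4, 0.1, 1.9]
width: 0.0876
gripper_force: 1.4
t: 27.5
eef_pos: [0.6173, -0.159, 0.0588]
ee_rot: [3.142, -0.005, 3.134]
force: [-17.3, 2.0, 12.9]
width: 0.0877
gripper_force: 8.5
```

```bash
python3 -m handwheel '[{"delta_pos":[0.06,0,0],"dr":[0,0,0]},{"delta_pos":[0,0,0],"dr":[0,0,0]}]'
python3 -m handwheel '[{"delta_pos":[-0.3,0,0],"dr":[0,0,0]},{"delta_pos":[-0.6,0,0],"dr":[0,0,0]},{"delta_pos":[-0.6,0,0],"dr":[0,0,0]},{"delta_pos":[-0.3,0,0.5],"dr":[0,0,0]},{"delta_pos":[0,0,1],"dr":[0,0,0]},{"delta_pos":[0,0,1],"dr":[0,0,0]},{"delta_pos":[0,0,1],"dr":[0,0,0]},{"delta_pos":[0,0,1],"dr":[0,0,0]},{"delta_pos":[-0.5,-0.9,0.5],"dr":[0,0,0]},{"delta_pos":[-0.6,-0.95,0],"dr":[0,0,0]}]'
python3 -m handwheel '[{"delta_pos":[-0.6,-0.95,0],"dr":[0,0,0]},{"delta_pos":[-0.6,-0.95,0],"dr":[0,0,0]},{"delta_pos":[-0.6,-0.95,0],"dr":[0,0,0]},{"delta_pos":[-0.6,-0.95,0],"dr":[0,0,0]},{"delta_pos":[-0.6,-0.95,0],"dr":[0,0,0]},{"delta_pos":[-0.6,-0.95,0],"dr":[0,0,0]},{"delta_pos":[-0.5,-0.95,0],"dr":[0,0,0]},{"delta_pos":[-0.5,-0.95,0],"dr":[0,0,0]},{"delta_pos":[0,0,0],"dr":[0,0,0]}]'
python3 - <<'E'
from h import *
f=grab_frame('side');g=grab_frame('top');s=get_state();print(s['t'],s['eef_pos'],s['force'])
for x in([.505,.065,.14],[.695,-.155,-.01]): print(fit('top',g,1,[x]),fit('side',f,1,[x]))
cv2.imwrite('pics/end.png',np.hstack([f[100:360,180:440],g[60:320,200:460]])[:,:,::-1].repeat(1,0) if 0 else cv2.resize(np.hstack([f[100:360,180:440],g[90:350,210:470]])[:,:,::-1],None,fx=1.5,fy=1.5))
E
```

```text
t: 27.7
eef_pos: [0.6173, -0.159, 0.0586]
ee_rot: [3.141, -0.008, 3.134]
force: [-15.4, 1.4, 10.7]
width: 0.0878
gripper_force: 7.8
t: 28.7
eef_pos: [0.5368, -0.2147, 0.2124]
ee_rot: [-3.14, 0.008, 3.137]
force: [0.7, -0.8, -0.7]
width: 0.088
gripper_force: 0.0
t: 29.6
eef_pos: [0.3954, -0.4453, 0.2091]
ee_rot: [-3.14, 0.001, 3.132]
force: [-0.9, -0.2, 0.5]
width: 0.0874
gripper_force: 0.0
29.7 [ 0.39634069 -0.4431929   0.20909158] [-0.31325079  0.15385921  0.9445836 ]
[([0.5041, 0.0664, 0.1341], np.float64(0.993))] [([0.5017, 0.0661, 0.1082], np.float64(0.797))]
[([0.693, -0.16, -0.0211], np.float64(0.971))] [([0.6851, -0.1508, 0.025], np.float64(0.857))]
```

View pics/end.png

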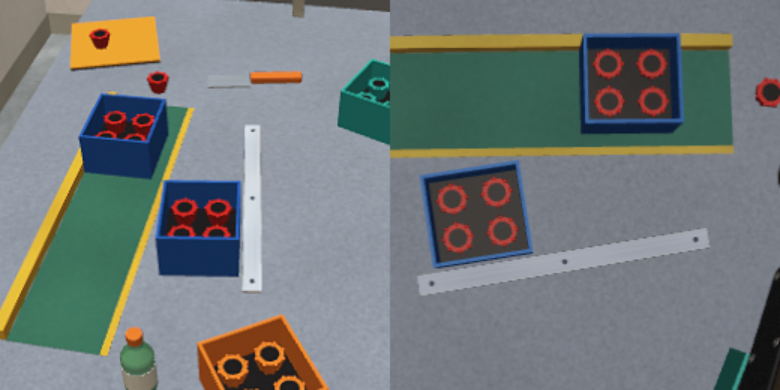

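In the final picture the right-hand (stamped) crate stands flush at the rail at crop (632,85), with its far edge at about 0.758, parallel to the rail. The other crate is back within 2 mm of its start at (475,215), and the bystanders haven't moved. The push force against the rail rose to 17 N, which confirms contact. Handing in.

```bash
python3 -c "
from station import job_done
print(job_done())"
```

```text
the job is handed in; nothing more can be done
None
```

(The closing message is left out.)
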